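# Scan the code on a capped specimen stand

## Robot

A 7-joint arm with a two-finger parallel gripper is mounted at the origin on the work surface. World frame = base frame: x ahead of the robot, y to its left, z up, the work surface at z = 0. Lengths are in mm, angles in rad, forces in N, time in s.
With the tool pointing down it reaches from about 400 to 875 mm from the base axis. Payload 19.3 kg.
Tool frame: the origin (TCP) lies at the very end of the fingers, on their centre line; the grasp point (between the pads) lies 19 mm behind it (grip_point_offset is the z of the grasp point in the tool frame, in mm); z points along the fingers, y is the line along which they close (so a half turn about z gives the same grasp; the last joint's range is limited). The gripper opens to 85 mm and grips with 20 to 120 N. Pads are 22 mm wide; open, the fingers measure 114 mm over their backs; the gripper's body (76 mm by 85 mm) begins 54 mm behind the grasp point. The pads swing forward as they close: fully open they stand 13 mm farther back than shut.
Start: joints at [-1.402, 0.521, -0.036, 1.599, 0.021, 1.021, -0.113], TCP at [147.855, 607.25, 207.691] pointing down, gripper open.
Joint ranges: [-2.91, 2.91], [-0.3, 2.13], [-1.5, 1.42], [0.17, 2.43], [-1.26, 4.41], [0.16, 1.93], [-2.52, 2.52]. Speed limits (rad/s): [1.89, 1.89, 2.39, 2.39, 3.01, 3.01, 3.01].

## Interface

Orientations are given as a 3x3 rotation matrix whose columns are the frame's x, y, z axes.
In Python, from workcell import movep, movel, goto_joints, open_gripper, clamp, wait, inverse_kinematics, read_state, camera, PlanningError, finish_job, grip_point_offset gives the robot as it stands. Calls block until the motion is done:
- movep(position, orientation): joint-space move of the TCP to a pose.
- movel(position, frame=None, max_speed=150, guard=None): straight line of the TCP; frame=None keeps the orientation; max_speed is the mean speed in mm/s. With guard (N) it stops when the force on the tool has changed by that much, and returns True; else False.
- goto_joints(angles): joint-space move.
- open_gripper() and clamp(): open the fingers fully, or close them until they stop; the grip force is fixed at half the most.
- wait(seconds).
- inverse_kinematics(position, orientation): joint angles nearest the present ones, or None.
- read_state(): the state.
- camera(name): name is "side" or "top"; returns a dict with "image" (420x560x3 uint8, blue, green, red), "range_z" (420x560 float32, mm along the optical axis (not along the pixel's ray), 0 where there is no reading), "fx", "fy", "cx", "cy" (pixels), "cam_to_world" (4x4, takes a point from camera to world coordinates). Camera axes: x right, y up, looking along -z (the intrinsics and any distortion apply to the point x, -y, -z); pixel columns grow to the right and rows downward; lengths in mm; the calibration is good to about 2 mm. A picture is of the moment at which its call begins.
A pose or a line that the arm cannot do raises PlanningError and nothing moves.
- finish_job(): hands the job in; it is judged then, once.
The state is a dict: "time": time; "qpos": joint angles; "qvel": joint speeds; "joint_efforts": joint torques, N m; "eef_pos": TCP position; "tool_rot": TCP orientation; "ft_force": force on the tool from outside, world axes, zero at the start; "torque": the same for the moment, N m; "finger_gap": finger opening in mm; "gripper_force": force on a finger pad.
Only numpy, scipy, OpenCV 4.12 (cv2) and the standard library are available. Lean on these libraries where they do the work, as an engineer would, in place of code of your own. Each camera call takes 0.05 s, during which the arm holds its last target. There are 200 camera calls.

## Task

Lift the white dust cap off the specimen stand and set it down gently and upright, wholly on the flat grey mat. Then take the hand reader from its round dock, point its nose at the middle of the code label on the stand, square to the sloping label and about 65 mm from it without touching the stand, and hold it steady for two seconds. Finally stand the reader gently upright again, wholly on its dock, leaving the cap on the mat and the specimens, bottle and jar undisturbed.

Things in the scene. Friction and masses are not known exactly. Their poses are not given: they have to be found in the camera images.
- stand: Fixed aluminium specimen stand. Origin: centre of its underside, on the bench. Base plate 112 (x) x 104 (y) x 8; on it a face 80 x 76 sloped 25 degrees, low edge (15 high) towards its own -x, high edge (52 high) towards +x. The cap hides the slope at the start.
- label: Square paper code label 34 x 34, dark cells on white, flat on the middle of the stand's sloped face. Origin: centre of its surface, about 35 above the bench, over the stand's centre. z is its outward normal, leaning 25 degrees from vertical towards the stand's -x (roughly towards the robot); x runs up the slope.
- cap: White box-shaped dust cap, open below, 96 (x) x 92 (y) x 60 high, walls 3, 180 g; a black round upright knob, 24 diameter, stands on the middle of its top (60 to 92 above the rim). Origin: centre of the rim plane (underside), z up. It starts over the slope, rim on the stand's base plate 8 above the bench, 5 clearance all round: lift it straight up 60 or more.
- mat: Fixed flat grey mat 150 x 150 x 4. Origin: centre of its underside, on the bench; its top is 4 above.
- dock: Fixed round grey flat disc, 100 diameter, 10 high, with a small black plug box at its own +x edge. Origin: centre of its underside; the reader stands on its flat top (10 above the bench), no recess.
- reader: Hand code reader, bell-shaped, 115 tall, about 250 g, standing nose down on the dock. Black nose 56 diameter from 0 to 16, tapering to 34 at 42; white round grip 34 diameter from 42 to 106, rounded top. Origin: centre of the nose window (underside); z goes up through the grip; it looks along -z. Grip it from above about 75 above the nose, any yaw.
- puck_a: Loose grey resin-mounted specimen, disc 32 diameter, 20 high, steel centre; origin centre of underside. Leave alone.
- puck_b: Second one, the same as puck_a. Leave alone.
- flask: Loose clear plastic bottle, 52 diameter, 120 high; origin centre of underside. Leave alone.
- jar: Loose amber glass jar, 60 diameter, 60 high; origin centre of underside. Leave alone.
There are look-alikes about, which are no part of the job. What is shaped like the cap but brown or purple is not meant.

How it is judged:
By the outcome, as a careful person would: the job done as asked, in the order asked, and still so for the second after the job is handed in, with the robot touching nothing.
It also fails if it takes over 67 s, if anything falls off the work surface, if the arm or the gripper's body presses on something with over 40 N, if the wrist force passes 120 N, or if a joint passes its speed limit or range.

## Working session

There is one attempt and no reset: what is moved stays moved. The work goes in short steps, each a Python script; the robot and the scene stay as the last script left them, time stands still between calls to the robot, and variables do not carry over. Pictures are saved under pics/ and viewed, at most 10 in all, crops included, and the job is handed in when it is done.

```bash
ls; mkdir -p pics
python3 - <<'E'
from workcell import *
import cv2,numpy as np
for n in("side","top"):
    c=camera(n); cv2.imwrite(f"pics/{n}0.png",c["image"]); np.savez(f"{n}0.npz",**c)
    print(n,c["fx"],c["cx"],c["cy"],[k for k in c if k not in("image","range_z")]);print(np.round(c["cam_to_world"],3)); print((c["range_z"]>0).mean())
print(grip_point_offset, read_state())
E
```

```text
pics
side 405.11764754298997 278.43413978212527 205.62001545422848 ['fx', 'fy', 'cx', 'cy', 'cam_to_world']
[[ 9.18000e-01  2.60000e-01 -2.98000e-01  2.64098e+02]
 [-3.95000e-01  6.37000e-01 -6.61000e-01 -6.08602e+02]
 [ 1.80000e-02  7.25000e-01  6.88000e-01  7.17696e+02]
 [ 0.00000e+00  0.00000e+00  0.00000e+00  1.00000e+00]]
0.9960714285714286
top 425.451151985261 270.7738719697382 211.18534078044053 ['fx', 'fy', 'cx', 'cy', 'cam_to_world']
[[-2.200000e-02  9.970000e-01 -7.000000e-02  4.769700e+02]
 [-1.000000e+00 -2.200000e-02 -4.000000e-03  6.632000e+00]
 [-6.000000e-03  7.000000e-02  9.980000e-01  1.007253e+03]
 [ 0.000000e+00  0.000000e+00  0.000000e+00  1.000000e+00]]
0.9960289115646258
-18.700000000000003 {'time': 0.1, 'qpos': array([-1.40221868,  0.52196241, -0.03631333,  1.59994021,  0.02119829,
        1.02109694, -0.11283923]), 'qvel': array([-0.0011067 , -0.00133654,  0.00119962, -0.00127678,  0.000205  ,
       -0.00058742, -0.00020627]), 'joint_efforts': array([ 4.44744655e-03, -9.28500581e+01,  1.98428527e+00, -3.70529437e+01,
        1.81413983e-02,  5.44139664e-03, -7.99096392e-05]), 'eef_pos': array([147.78773994, 606.94433977, 207.18233461]), 'tool_rot': array([[-9.71612786e-01,  2.36576765e-01, -1.66528150e-04],
       [ 2.36576811e-01,  9.71612266e-01, -1.00835952e-03],
       [-7.67536385e-05, -1.01913170e-03, -9.99999478e-01]]), 'ft_force': array([ 0.45718058,  1.00975867, -0.04265723]), 'torque': array([-0.02612089,  0.00313721,  0.00018008]), 'gripper_force': 0.0, 'finger_gap': 85.20151766533938}
```

View pics/side0.png

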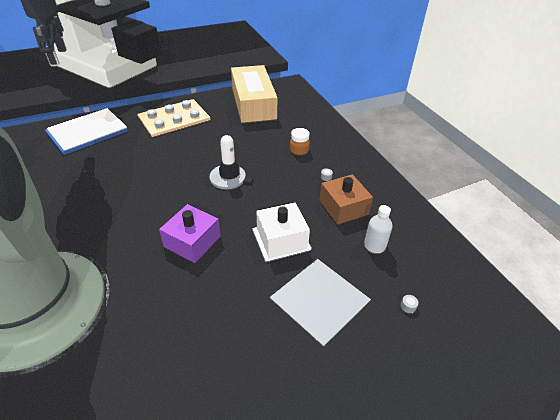

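View pics/top0.png

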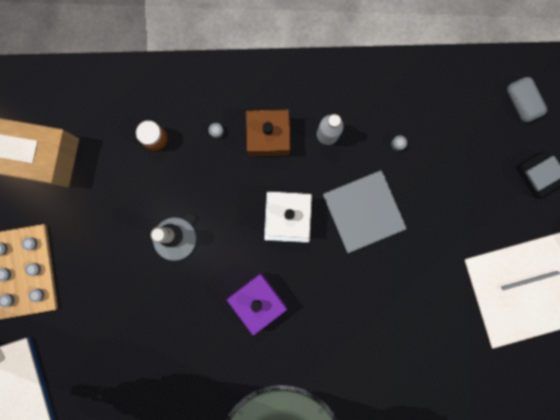

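Candidates for the cap: white box with black knob at side (283,230) / top (289,215); brown at side (346,198) / top (268,132); purple at side (190,232) / top (256,304). The white one on the aluminium base plate matches. The reader on its dock is at side (228,165) / top (172,237), and the mat is at side (320,300) / top (365,211). Next I'll measure and check a crop.

```bash
cat > h.py <<'E'
import numpy as np, cv2
from workcell import *
def ray(c,uv):
    uv=np.asarray(uv,float).reshape(-1,2); T=np.asarray(c["cam_to_world"])
    d=np.c_[(uv[:,0]-c["cx"])/c["fx"],-(uv[:,1]-c["cy"])/c["fy"],-np.ones(len(uv))]
    return T[:3,3],d@T[:3,:3].T
def onplane(c,uv,z):
    o,d=ray(c,uv); return o+d*((z-o[2])/d[:,2])[:,None]
def cloud(c):
    h,w=c["range_z"].shape; v,u=np.mgrid[:h,:w]
    o,d=ray(c,np.c_[u.ravel(),v.ravel()]); return (o+d*np.asarray(c["range_z"]).reshape(-1,1)).reshape(h,w,3)
def blob(mask,u,v):
    m=cv2.morphologyEx(mask.astype(np.uint8),cv2.MORPH_OPEN,np.ones((3,3)))
    n,l,s,_=cv2.connectedComponentsWithStats(m); 
    return l==l[v,u] if l[v,u] else np.zeros_like(m,bool)
def contour(m):
    return max(cv2.findContours(m.astype(np.uint8),cv2.RETR_EXTERNAL,cv2.CHAIN_APPROX_NONE)[0],key=len)[:,0,:]
def rect(c,m,z):
    r=cv2.minAreaRect(onplane(c,contour(m),z)[:,:2].astype(np.float32)); return np.round(r[0],1),np.round(r[1],1),round(r[2],1)
E
python3 - <<'E'
from h import *
S=dict(np.load("side0.npz"));T=dict(np.load("top0.npz"))
for n,c,p in(("top",T,dict(cap=(300,225),mat=(365,211),dock=(180,250),reader=(158,234))),("side",S,dict(cap=(270,218),mat=(320,300),dock=(215,180),reader=(227,148)))):
    P=cloud(c);g=c["image"].astype(int);mx,mn=g.max(2),g.min(2);Z=P[...,2]
    print(n,"bench z",[np.round(Z[v,u],1) for u,v in ((300,370),(450,350))])
    m=blob((mn>150)&(Z>58)&(Z<78),*p["cap"]); print("cap",m.sum(),np.median(Z[m]),rect(c,m,68))
    m=blob((Z>94)&(Z<108)&(np.hypot(*(P[...,:2]-P[m].mean(0)[:2]).transpose(2,0,1))<40),*((289,213) if n=="top" else (282,209))); 
    if m.any(): print("knob",m.sum(),P[m].mean(0), rect(c,m,100))
    m=blob((mn>60)&(Z<15)&(Z>-8),*p["mat"]); print("mat",m.sum(),np.median(Z[m]),rect(c,m,4))
    m=blob((mn>60)&(Z<22),*p["dock"]); k=contour(m); q=onplane(c,k,10)[:,:2].astype(np.float32);print("dock",m.sum(),np.median(Z[m]),rect(c,m,10),cv2.minEnclosingCircle(q))
    m=blob((Z>40)&(mn>90),*p["reader"]); q=P[m]; 
    for a,b in((55,75),(75,95),(95,112),(112,135)):
        s=q[(q[:,2]>a)&(q[:,2]<b)]; print("rd",a,len(s),s.mean(0) if len(s) else"", s.min(0) if len(s) else"",s.max(0) if len(s) else"")
def crop(c,x,y):return cv2.resize(c["image"][y:y+100,x:x+130],None,fx=3,fy=3,interpolation=cv2.INTER_CUBIC)
cv2.imwrite("pics/crop0.png",np.vstack([np.hstack([crop(S,220,180),crop(T,225,165)]),np.hstack([crop(S,165,110),crop(T,110,190)])]))
E
```

```text
top bench z [np.float64(-0.1), np.float64(-0.1)]
cap 1682 68.42970164340687 (array([534. , -28.4]), array([91.9, 96. ]), 85.2)
knob 91 [534.13528514 -27.97976564 100.22366648] (array([533.8, -28.5]), array([21.1, 21.2]), 43.7)
mat 4211 4.391137177042651 (array([ 543.1, -209.9]), array([153.7, 154.6]), 21.0)
dock 970 9.97903259983633 (array([487.4, 236.2]), array([ 96.1, 102.9]), 74.2) ((487.95928955078125, 238.80690002441406), 51.85411834716797)
rd 55 14 [491.39143537 231.66355527  67.84235101] [482.05655368 229.8935215   60.59456645] [499.70047642 236.77146695  74.87498465]
rd 75 19 [489.81278319 231.97105782  84.8559294 ] [482.03462774 229.62937209  75.23035318] [499.3749393  237.03381587  94.61765028]
rd 95 30 [494.32027379 232.37191425 104.4550968 ] [480.04349819 228.83227107  95.86390018] [509.75271368 240.86573217 111.87637271]
rd 112 206 [495.49849699 244.60436195 122.69183304] [480.06587148 230.25165714 113.11258966] [511.5342749  262.52122633 128.65122764]
side bench z [np.float64(-0.4), np.float64(-1.5)]
cap 1189 66.69689098326012 (array([533.9, -32.8]), array([98.8, 97.6])
[... 157 characters left out ...]
]), array([151.3, 150.8]), 21.1)
dock 494 8.307425921262734 (array([483.8, 226.6]), array([93.9, 99.2]), 68.0) ((486.62835693359375, 232.3674774169922), 54.56040573120117)
rd 55 75 [494.71751551 235.27510603  64.63047434] [480.29889243 229.59491919  55.22327347] [513.25845996 248.00895342  74.23125399]
rd 75 80 [493.52487915 235.08034772  85.09659702] [480.34546126 228.72797907  75.04093183] [509.97877405 253.0381752   94.76652512]
rd 95 72 [495.10334957 234.86948738 103.72280949] [480.60093474 226.7118984   95.92343562] [513.45444782 248.30657839 111.34317163]
rd 112 98 [496.22058656 241.0442671  120.0280239 ] [481.50255157 228.41081406 112.00276358] [513.19529489 257.57697029 125.88025815]
```

View pics/crop0.png

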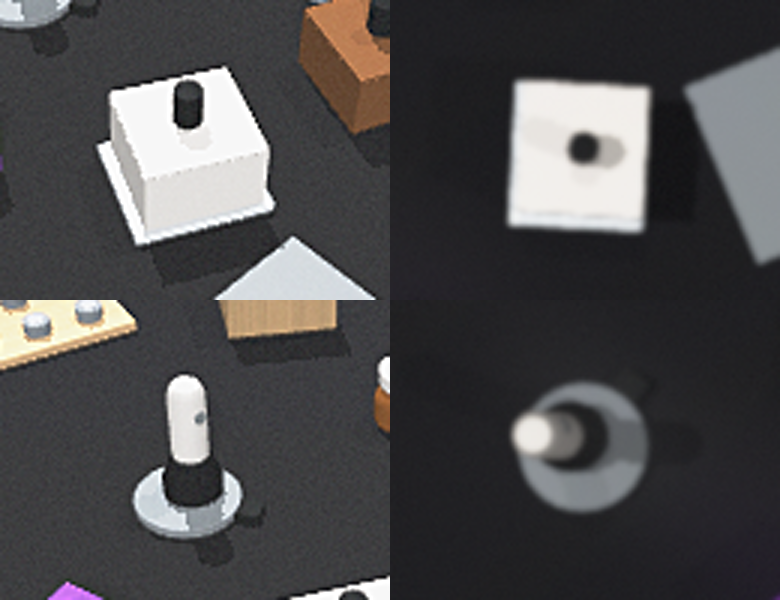

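The crop confirms the white cap sitting on the metal base plate, and the white-gripped reader standing on its dock. The cap is at about (534,-28), with yaw about -5°. I'll pick it by the knob.

```bash
cat >> h.py <<'E'
def down(yaw):  # tool pointing down, y (closing) axis at angle yaw deg
    a=np.radians(yaw); y=np.array([np.cos(a),np.sin(a),0]); z=np.array([0,0,-1.]); return np.c_[np.cross(y,z),y,z]
def tilted(n,yaw):
    z=-n; a=np.radians(yaw); y=np.array([np.cos(a),np.sin(a),0]); y-=z*(y@z); y/=np.linalg.norm(y); return np.c_[np.cross(y,z),y,z]
E
python3 - <<'E'
from h import *
a=np.radians(-5); n=np.array([-np.sin(.4363)*np.cos(a),-np.sin(.4363)*np.sin(a),np.cos(.4363)])
L=np.array([534,-28,35.]); R=lambda q:None if q is None else np.round(q,2)
for y in (85,-95,-5,175): print(y,R(inverse_kinematics([534,-28,180],down(y))),R(inverse_kinematics([543,-210,70],down(y+26))))
for y in range(-180,180,30): print("r",y,R(inverse_kinematics([496,245,66],down(y))),R(inverse_kinematics(L+n*(65+75-18.7),tilted(n,y))))
E
```

```text
85 [-0.36  0.44  0.4   1.88 -0.22  0.86  1.64] [ 0.18  0.64  0.13  1.83 -0.12  0.68  2.31]
-95 [-0.73  0.63  1.01  1.9  -0.64  0.98 -1.09] [-0.25  0.8   0.79  1.85 -0.77  0.83 -0.25]
-5 [-0.49  0.48  0.6   1.89 -0.34  0.88  0.19] [-0.1   0.71  0.55  1.84 -0.53  0.73  1.11]
175 [-0.82  0.78  1.23  1.9  -0.84  1.1  -2.47] [-0.42  1.08  1.22  1.86 -1.16  1.13 -1.52]
r -180 [-0.31  0.62 -0.36  1.89  0.33  0.69  2.28] [ 0.07  0.25 -0.25  2.39  1.13  0.18  1.91]
r -150 [-1.27  1.06  1.22  1.94 -1.17  1.1  -2.15] [ 0.88  0.51 -1.27  2.36  1.38  0.63  2.28]
r -120 [-1.27  1.06  1.22  1.94 -1.17  1.1  -1.62] None
r -90 [-0.95  0.69  0.55  1.92 -0.55  0.69 -1.63] None
r -60 [-0.91  0.67  0.49  1.92 -0.48  0.67 -1.17] [ 0.07  0.25 -0.24  2.39  1.13  0.18 -2.33]
r -30 [-0.86  0.65  0.41  1.92 -0.41  0.66 -0.71] [ 0.07  0.25 -0.24  2.39  1.13  0.18 -1.8 ]
r 0 [-0.79  0.63  0.32  1.92 -0.31  0.64 -0.28] [ 0.07  0.25 -0.24  2.39  1.13  0.18 -1.23]
r 30 [-0.72  0.62  0.21  1.91 -0.21  0.63  0.15] [ 0.07  0.25 -0.24  2.39  1.13  0.18 -0.67]
r 60 [-0.64  0.61  0.11  1.91 -0.11  0.63  0.58] [ 0.07  0.25 -0.24  2.39  1.13  0.18 -0.16]
r 90 [-0.57  0.6   0.    1.9  -0.    0.63  1.01] [ 0.07  0.25 -0.24  2.39  1.13  0.18  0.32]
r 120 [-0.48  0.6  -0.11  1.9   0.11  0.64  1.43] [ 0.01  0.25 -0.18  2.39  1.09  0.16  0.84]
r 150 [-0.39  0.61 -0.25  1.89  0.23  0.66  1.84] [ 0.06  0.25 -0.24  2.39  1.12  0.18  1.34]
```

```bash
cat >> h.py <<'E'
def st(t=""):
    s=read_state(); print(t,"t",round(s["time"],2),"p",np.round(s["eef_pos"],1),"F",np.round(s["ft_force"],1),"gap",round(s["finger_gap"],1),"gf",round(s["gripper_force"],1))
E
python3 - <<'E'
from h import *
movep([534,-28.3,150],down(-5)); st("above")
print(movel([534,-28.3,74],max_speed=120,guard=15)); st("down")
clamp(); st("clamped")
movel([534,-28.3,84],max_speed=40); st("lift")
movel([534,-28.3,175],max_speed=120); st("up")
c=camera("side"); cv2.imwrite("pics/lift.png",c["image"][100:320,140:440])
E
```

```text
above t 2.73 p [534.1 -27.4 150. ] F [ 0.4 -0.7 -0.1] gap 85.1 gf 0.0
False
down t 3.52 p [534.3 -28.4  74.5] F [-0.  -0.2  0.2] gap 85.7 gf 0.0
clamped t 4.17 p [534.5 -28.3  74.3] F [2.8 0.5 5.7] gap 19.2 gf 58.5
lift t 4.57 p [534.  -28.2  84.1] F [ 0.2 -0.8 -2.2] gap 18.7 gf 58.7
up t 5.47 p [533.6 -28.2 174.4] F [ 0.5 -0.1 -1.7] gap 18.6 gf 58.8
```

View pics/lift.png

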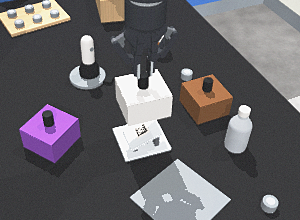

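The picture shows the cap held level at crop (143,97), with the label on the slope visible at crop (141,131). Next I place the cap on the mat, aligned with it.

Run:
```python
from h import *
M=[542.9,-210]
movel([*M,175],down(21),max_speed=180); st("over mat")
movel([*M,78],max_speed=120); st()
print(movel([*M,67],max_speed=15,guard=4)); st("placed")
open_gripper(); st("open")
movel([*M,170],max_speed=150)
movep([496,245,200],down(60)); st("above reader")
for n in("side","top"):
    c=camera(n); np.savez(f"{n}1.npz",**c); cv2.imwrite(f"pics/{n}1.png",c["image"])
S=dict(np.load("side1.npz"));T=dict(np.load("top1.npz"))
A=cv2.resize(S["image"][170:350,210:430],(400,327));B=cv2.resize(T["image"][150:330,210:430],(400,327))
cv2.imwrite("pics/after1.png",np.hstack([A,B]))
```

```text
over mat t 6.68 p [ 542.9 -209.2  174.7] F [ 0.6  0.3 -2.2] gap 18.5 gf 58.8
 t 7.64 p [ 543.3 -210.1   78.6] F [-0.5  0.7 -2.1] gap 19.1 gf 58.8
True
placed t 8.18 p [ 543.5 -209.7   70.5] F [1.9 0.1 4.8] gap 18.7 gf 60.2
open t 8.83 p [ 542.7 -209.8   70.3] F [ 0.1 -0.   0. ] gap 85.5 gf 0.0
above reader t 11.32 p [496.6 243.8 200. ] F [-0.2 -1.4 -0.9] gap 85.6 gf 0.0
```

View pics/after1.png

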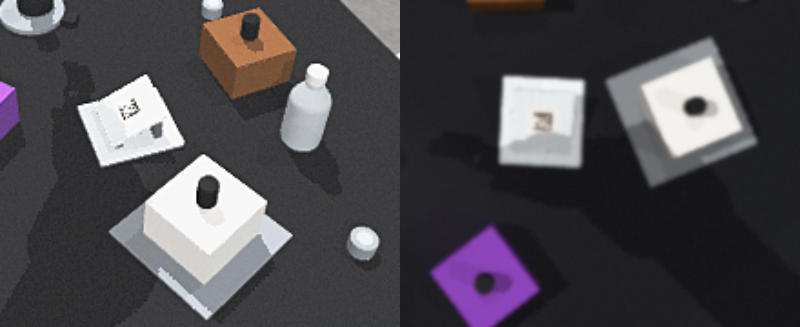

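The cap stands upright on the mat, at crop (207,225) and (692,107). The code label is uncovered at crop (130,108) and (541,121). Next I measure the cap, stand, label and reader.

Run:
```python
from h import *
S=dict(np.load("side1.npz"));T=dict(np.load("top1.npz"))
for n,c,cap,st_,lab in(("top",T,(380,215),(270,225),(287,216)),("side",S,(305,270),(265,250),(281,229))):
    P=cloud(c);g=c["image"].astype(int);mn=g.min(2);Z=P[...,2]
    m=blob((mn>130)&(Z>54)&(Z<74),*cap);print(n,"cap",m.sum(),rect(c,m,64))
    d=np.hypot(P[...,0]-534,P[...,1]+28)
    m=blob((mn>70)&(d<95)&(Z>2.5)&(Z<60),*st_);print("plate",m.sum(),rect(c,m,8))
    # slope plane fit
    k=(d<30)&(Z>18);q=P[k];A=np.c_[q[:,:2]-[534,-28],np.ones(len(q))];s=np.linalg.lstsq(A,q[:,2],rcond=None)[0];print("slope",s,np.degrees(np.arctan(np.hypot(s[0],s[1]))),np.degrees(np.arctan2(s[1],s[0])))
    k=(d<26)&(Z>18)
    gray=g.mean(2); thr=0.75*np.percentile(gray[k],70); dk=k&(gray<thr)
    v,u=np.nonzero(dk); w=P[dk]; print("code",dk.sum(),"uv",(u.min()+u.max())/2,(v.min()+v.max())/2,u.mean(),v.mean())
    o,dd=ray(c,np.c_[u,v]); a=np.radians(-5);N=np.array([-np.sin(.4363)*np.cos(a),-np.sin(.4363)*np.sin(a),np.cos(.4363)])
    X=o+dd*(((np.array([534,-28,35])-o)@N)/(dd@N))[:,None]; print("   on slope mean",X.mean(0),"minAreaRect",cv2.minAreaRect(X[:,:2].astype(np.float32)))
```

```text
top cap 1688 (array([ 542.8, -208.3]), array([95.9, 93.9]), 21.2)
plate 2090 (array([532.9, -27.9]), array([103.7, 112. ]), 85.8)
slope [ 4.67156463e-01 -3.22657339e-02  3.62682604e+01] 25.09225523493092 -3.9510511312992556
code 71 uv 288.5 219.0 289.14084507042253 216.77464788732394
   on slope mean [531.48787156 -31.21631958  33.96383601] minAreaRect ((526.4883422851562, -29.760244369506836), (20.742856979370117, 31.6331787109375), 89.29024505615234)
side cap 1794 (array([ 542.6, -211.9]), array([100.2,  94.7]), 21.3)
plate 1693 (array([534.2, -19. ]), array([131.1, 112.1]), 85.9)
slope [ 0.46704186 -0.03722784 33.72357275] 25.104181360594605 -4.557403045917955
code 30 uv 281.0 229.5 281.56666666666666 229.93333333333334
   on slope mean [534.31457384 -30.13949545  35.2330624 ] minAreaRect ((532.8705444335938, -27.84796714782715), (22.424489974975586, 19.690689086914062), 86.05985260009766)
```

Run:
```python
from h import *
a=np.radians(-4.3); t=np.radians(25); n=np.array([-np.sin(t)*np.cos(a),-np.sin(t)*np.sin(a),np.cos(t)])
G=[495.8,245.3]
movel([*G,170],down(-4.3)); print(movel([*G,66],max_speed=100,guard=12)); st("at")
clamp(); st("clamp")
movel([*G,72],max_speed=25); st("lift"); movel([*G,190],max_speed=150); st("up")
L=np.array([533,-28,35.]); p=L+n*(65+75-18.7); R=tilted(n,-4.3); print(p,n)
try: movel(p,R,max_speed=120)
except PlanningError as e:
    print(e); movep(p,R)
wait(.5); st("read"); print(np.round(read_state()["tool_rot"],3))
c=camera("side"); np.savez("side2.npz",**c); T=camera("top"); np.savez("top2.npz",**T)
A=cv2.resize(c["image"][110:290,190:410],(400,327),interpolation=cv2.INTER_CUBIC);B=cv2.resize(T["image"][130:310,180:400],(400,327),interpolation=cv2.INTER_CUBIC)
cv2.imwrite("pics/read.png",np.hstack([A,B]))
```

```text
False
at t 13.89 p [496.1 245.4  66.5] F [-0.   0.5 -0.1] gap 85.4 gf 0.0
clamp t 14.43 p [496.1 245.4  66.4] F [ 0.3 -0.2  5.5] gap 32.1 gf 59.4
lift t 14.82 p [495.7 245.4  72.1] F [-0.5  0.3 -3.6] gap 32.1 gf 59.7
up t 15.75 p [495.3 245.2 189.2] F [ 0.2 -0.1 -3.1] gap 32.3 gf 59.8
[481.88070503 -24.1563209  144.93513457] [-0.42142865  0.03168738  0.90630779]
the arm cannot follow that straight line within its joint ranges
read t 17.82 p [481.9 -24.  144.9] F [ 0.2 -0.8 -2.6] gap 32.2 gf 59.8
[[ 0.075  0.904  0.421]
 [ 0.997 -0.068 -0.032]
 [-0.     0.423 -0.906]]
```

View pics/read.png

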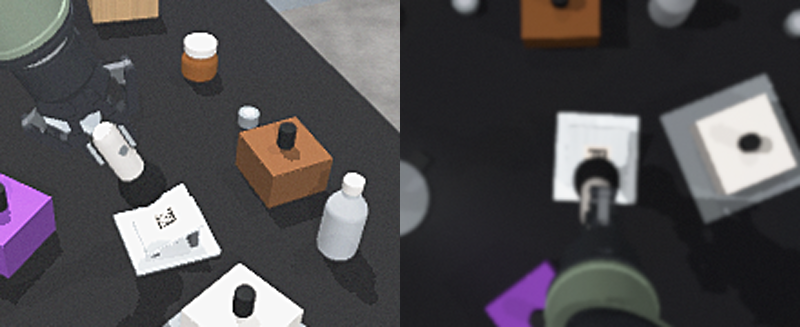

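The reader is held aligned above the label: nose at crop (130,165) in the side view and (597,180) in the top view. I'll check its in-hand axis against the expected one.

Run:
```python
from h import *
s=read_state();R=s["tool_rot"];L=np.array([533,-28,35.]);p=np.array(s["eef_pos"]);n=-R[:,2]
def proj(c,X):
    T=np.asarray(c["cam_to_world"]);q=(np.atleast_2d(X)-T[:3,3])@T[:3,:3];return np.c_[c["cx"]-c["fx"]*q[:,0]/q[:,2],c["cy"]+c["fy"]*q[:,1]/q[:,2]]
nose=p-n*(75-18.7);print("nose",nose)
for nm in("side","top"):
    c=dict(np.load(nm+"2.npz"));P=cloud(c);g=c["image"].astype(int)
    h=(P-nose)@n; rv=P-nose-h[...,None]*n; r=np.linalg.norm(rv,axis=2)
    print(nm,"label proj",proj(c,L),"axis proj",np.round(proj(c,nose+n*np.array([[0],[16],[42],[60]])),1).tolist())
    # residual to nominal reader surface by height; direction of sight side
    for a,b,rr in((1,15,28),(44,52,17),(52,60,17)):
        m=(h>a)&(h<b)&(r<rr+8)
        if m.sum()<5: continue
        q=rv[m]; y=q@R[:,0]; x=q@R[:,1]
        # circle fit fixed radius
        from scipy.optimize import least_squares
        f=least_squares(lambda o:np.hypot(x-o[0],y-o[1])-rr,[0,0],loss="soft_l1").x
        print("  h",a,b,m.sum(),"centre offset toolY,toolX",np.round(f,1))
```

```text
nose [505.61805997 -25.91685301  93.90236801]
side label proj [[280.66682165 229.52147793]] axis proj [[269.4, 213.9], [266.4, 209.8], [261.5, 202.9], [257.9, 198.0]]
  h 1 15 117 centre offset toolY,toolX [0.3 2.9]
  h 44 52 40 centre offset toolY,toolX [0.3 2.4]
  h 52 60 50 centre offset toolY,toolX [-0.   2.7]
top label proj [[287.73643191 216.13501192]] axis proj [[288.0, 227.3], [288.1, 230.3], [288.2, 235.3], [288.3, 239.0]]
  h 1 15 61 centre offset toolY,toolX [-0.7  1.3]
  h 44 52 25 centre offset toolY,toolX [-1.   1.7]
  h 52 60 17 centre offset toolY,toolX [-1.1  1.5]
```

The reader is parallel to the label normal, with about a 2 mm sideways offset. I'll correct that and hold, then put the reader back. The dock gets re-measured now that it's bare.

Run:
```python
from h import *
s=read_state();R=s["tool_rot"];p=np.array([481.9,-24.2,144.9])-1.9*R[:,0]
a=np.radians(-4.3); t=np.radians(25); n=np.array([-np.sin(t)*np.cos(a),-np.sin(t)*np.sin(a),np.cos(t)])
try: movel(p,max_speed=15)
except PlanningError as e: print(e); movep(p,tilted(n,-4.3))
st("pos"); wait(1.5); st(); wait(1.5); st("held"); print(p)
for nm,u in(("top",(172,237)),("side",(228,178))):
    c=camera(nm);np.savez(nm+"3.npz",**c);P=cloud(c);Z=P[...,2];m=blob((c["image"].min(2)>60)&(Z<22),*u)
    q=onplane(c,contour(m),10)[:,:2].astype(np.float32);print(nm,m.sum(),cv2.fitEllipse(q),cv2.minEnclosingCircle(q))
```

```text
pos t 18.2 p [481.8 -26.3 144.9] F [-0.5 -0.6 -2.8] gap 32.2 gf 59.8
 t 19.7 p [481.7 -26.1 144.9] F [ 0.3  0.7 -1.9] gap 32.3 gf 59.8
held t 21.2 p [481.8 -26.1 144.9] F [-0.7  0.  -2.7] gap 32.4 gf 59.8
[481.75752532 -26.09465062 144.89992014]
top 1519 ((487.96697998046875, 239.3245391845703), (100.1902847290039, 101.4787826538086), 114.53823852539062) ((488.0055236816406, 238.94190979003906), 51.85054397583008)Traceback (most recent call last):
  File "<stdin>", line 9, in <module>
  File "h.py", line 17, in contour
    return max(cv2.findContours(m.astype(np.uint8),cv2.RETR_EXTERNAL,cv2.CHAIN_APPROX_NONE)[0],key=len)[:,0,:]
           ~~~^^^^^^^^^^^^^^^^^^^^^^^^^^^^^^^^^^^^^^^^^^^^^^^^^^^^^^^^^^^^^^^^^^^^^^^^^^^^^^^^^^^^^^^^^
ValueError: max() iterable argument is empty
```

Run:
```python
from h import *
G=[488,237.2]
movep([*G,190],down(-4.3)); st("over dock")
movel([*G,74],max_speed=120); wait(.2)
print(movel([*G,63],max_speed=15,guard=4)); st("touch")
open_gripper(); st("open"); movel([*G,180],max_speed=120); movel([430,237,250],max_speed=200); st("clear")
wait(.5)
c=camera("side");T=camera("top");np.savez("side4.npz",**c)
A=cv2.resize(c["image"][90:340,190:450],(400,385));B=cv2.resize(T["image"][90:340,130:410],(400,357));B=cv2.copyMakeBorder(B,0,28,0,0,cv2.BORDER_CONSTANT)
cv2.imwrite("pics/end.png",np.hstack([A,B]))
```

```text
over dock t 22.34 p [488.2 236.1 189.5] F [ 0.6  0.1 -2.4] gap 32.2 gf 59.8
True
touch t 24.2 p [488.2 237.2  66.4] F [-0.1 -0.9  9.2] gap 32.0 gf 61.0
open t 24.77 p [487.7 236.9  65.9] F [-0.3  1.1 -0.8] gap 85.4 gf 0.0
clear t 26.48 p [430.4 236.6 249.3] F [ 0.1 -0.  -0.9] gap 85.5 gf 0.0
```

View pics/end.png

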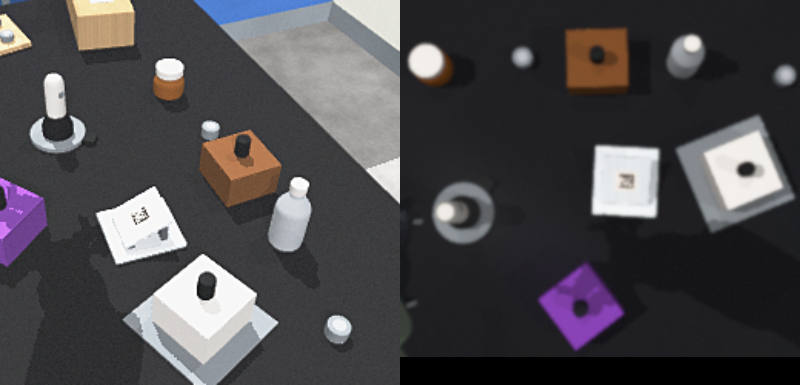

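The reader stands upright in the middle of the dock (crop (57,115)), the cap is on the mat (205,305), and everything else is where it was.

```bash
python3 -c "
from workcell import *
print(finish_job())"
```

```text
the job is handed in; nothing more can be done
None
```

The job is done and handed in after about 27 s of robot time: the cap is upright on the mat, the reader was held square to the label at about 65 mm for 3 s, and it is back standing on its dock with nothing else visibly disturbed.

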